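# Put the two-hole drilling template away on its post stand

## Robot

A 6-joint arm with a two-finger parallel gripper is mounted at the origin on the work surface. World frame = base frame: x ahead of the robot, y to its left, z up, the work surface at z = 0. Lengths are in m, angles in rad, forces in N, time in s.
With the tool pointing down it reaches from about 0.3 to 0.875 m from the base axis. Payload 4.2 kg.
Tool frame: the origin (TCP) lies on the centre line of the jaws, within the pads' length; the fingertips stand 17 mm ahead of it and the grasp point (between the pads) lies 2 mm behind it (bot.tips_ahead is the y of the fingertips in the tool frame, in m); y points along the fingers, x is the direction in which the jaws open and shut, and the axes are right-handed (so a half turn about y gives the same grasp; the last joint's range is limited). The gripper opens to 85 mm and grips with 20 to 120 N. Pads are 22 mm wide; open, the fingers measure 114 mm over their backs; the gripper's body (76 mm by 85 mm) begins 54 mm behind the grasp point. The pads swing forward as they close: fully open they stand 13 mm farther back than shut.
Start: joints at [1.178, 0.32, 1.565, -0, 1.257, -0.02], TCP at [0.209, 0.536, 0.248] pointing down, gripper open.
Joint ranges: [-3.11, 3.11], [-0.84, 2.01], [0.21, 2.61], [-1.34, 4.49], [0.05, 2.63], [-2.56, 2.56]. Speed limits (rad/s): [2.57, 2.57, 3.14, 3.14, 3.14, 3.14].

## Interface

Orientations are given as a 3x3 rotation matrix whose columns are the frame's x, y, z axes.
In Python, from station import monitor, imaging, workorder, bot gives the robot as it stands.
- The arm moves only by the tool arm_command, never from a script. Its argument "plan" is a list that holds one entry, the list of rows, each a list of 4 numbers: the shift along the world's x, y, z in mm, then the turn about the world's z in degrees. A call has exactly 5 rows; each row shifts and turns the commanded pose from where the row before left it; what a row does not reach is not made up. A row lasts 1/12 s, in which the tool goes at most 41.7 mm and 7.16 degrees, less where a joint would pass 70% of its speed; a pose out of reach is approached as far as the arm can. A call with a gripper value outside its range is refused whole. "jaw" is the opening, from -1 (shut) to 1 (fully open), set as the call begins (left out, the last holds). The fingers move at their own pace and stop on an object; "squeeze" is the grip in N (left out, the last holds). Time passes only in rows, so rows that do not move let the fingers close, or fill a call up. It gives the time, the measured TCP pose, the force and the opening at its end, in the units of the state.
- monitor.get_obs(): the state, without advancing time (a new reading comes with each control period).
- imaging.capture(name): name is "scene" or "top" or "wrist"; returns the picture (480x640x3 uint8, red, green, blue); there is no depth.
- imaging.camera_params(name): a dict with "intrinsics" (3x3 intrinsics, pixels), "k1" (the pictures are not rectified: a ray, as slopes to the right and down, at radius r is drawn at 1 + k1 r^2 times it, then the intrinsics apply), "cam_to_world" (4x4, takes a point from camera to world coordinates). Camera axes: x right, y down, z forward; pixel columns grow to the right and rows downward; lengths in m; the calibration is good to about 2 mm. A picture is of the moment at which its call begins: read the wrist's pose just before it. camera_params takes no time and is no camera call; for the wrist camera it gives the pose at the moment of the call.
- workorder.sign_off(): hands the job in, once; it reports no verdict.
The state is a dict: "time_s": time; "joints": joint angles; "dq": joint speeds; "joint_torque": joint torques, N m; "tcp_pos": TCP position; "eef_rot": TCP orientation; "force": force on the tool from outside, world axes, zero at the start; "ft_torque": the same for the moment, N m; "gripper_width": finger opening in m.
Only numpy, scipy, OpenCV 4.12 (cv2) and the standard library are available. Lean on these libraries where they do the work, as an engineer would, in place of code of your own. Each camera call takes 0.05 s, during which the arm holds its last target.

## Task

Tidy the bench: take the drilling template that has two large holes and hang it on the stand with the two upright posts, one post through each hole. Lower it by its grip until it lies flat on the wooden foot, and only then let go of it. Leave the similar template with a single large hole where it lies.

Things in the scene. Friction and masses are not known exactly. Their poses are not given: they have to be found in the camera images.
- template: Template to put away: aluminium plate 180 (its x) x 80 (y) x 8 mm, flat on the bench, about 0.3 kg. Two 32 mm through holes on its long centre line at x = -55 and +55 mm. Between them, in the middle, an upright black grip: 50 mm along x, 18 mm across y, from 8 to 48 mm above the underside. Origin: centre of the underside, z up. Symmetric: either way round is right.
- other_template: A similar aluminium plate, 180 x 80 x 8 mm with the same black grip, but with only one 32 mm hole, at x = +55 mm; its other end is solid. Origin: centre of its underside, x along its length, z up. It stays where it lies.
- stand_seat (a point): Stand, fixed: wooden foot 190 (x) x 90 (y) x 18 mm high; two upright 14 mm steel posts with tapered tips, 45 mm tall above the foot, at x = -55 and +55 mm. This point: middle of the foot's top face, x along the line of posts, z up. Template home: its origin at this point, its x along this x (either way round); the holes leave about 9 mm of play.
There are look-alikes about, which are no part of the job. Leave any yellow look-alike of the template alone. Several things look just like the part that bears stand_seat: the one meant starts farthest to the robot's right.

How it is judged:
On the way:
1. The gripper, still holding the template, has lowered it over both posts to within 20 mm of the foot (z of template in the frame of stand_seat below 0.02 m and horizontal distance between template and stand_seat below 0.02 m and angle between the x axis of template and the x axis of stand_seat, either way round below 0.26 rad and angle between template's own z axis and vertical below 0.2 rad and contact force between template and the fingers above 0.5 N), for 0.05 s.
At the end, for the whole second after the job is handed in: The two-hole template lies flat on the foot, a post through each hole (underside within 5 mm of the foot, middle within 16 mm of the stand's, in line within 12 degrees, tilt under 4 degrees), released and at rest; the one-hole template is within 30 mm of its start (z of template in the frame of stand_seat between -0.004 and 0.005 m and horizontal distance between template and stand_seat below 0.016 m and angle between the x axis of template and the x axis of stand_seat, either way round below 0.22 rad and angle between template's own z axis and vertical below 0.07 rad and linear speed of template below 0.02 m/s and angular speed of template below 0.1 rad/s and distance of other_template from where it was at the start of the episode below 0.03 m); the robot touches nothing.
It fails at once if The one-hole template is moved by more than 30 mm (distance of other_template from where it was at the start of the episode above 0.03 m).
It also fails if it takes over 51 s, if anything falls off the work surface, if the arm or the gripper's body presses on something with over 40 N, if the wrist force passes 120 N, or if a joint passes its speed limit or range.

## Working session

There is one attempt and no reset: what is moved stays moved. The work goes in short steps, Python scripts to look and compute and a tool call to move; the robot and the scene stay as the last step left them, time stands still between calls to the robot, and variables do not carry over. Pictures are saved under pics/ and viewed, and the job is handed in when it is done.

Besides the shell and the picture viewer there is one more tool, called after ">>>" as name([rows], argument=value, ...), one row to a line, values as JSON. arm_command: Moves the arm, as the interface text tells. Its arguments: {"type":"object","properties":{"plan":{"type":"array"},"jaw":{"type":"number"},"squeeze":{"type":"number"}},"required":["plan"]}

```bash
mkdir -p pics; ls; python3 - <<'E'
from station import monitor, imaging, workorder, bot
import cv2
o=monitor.get_obs(); print(o['time_s'],o['tcp_pos'],o['eef_rot'],o['gripper_width'])
for n in ("top","scene"):
    im=imaging.capture(n); cv2.imwrite(f"pics/{n}0.png",im[:,:,::-1]); print(n,imaging.camera_params(n))
E
```

```text
pics
0.0 [0.2092549  0.53508478 0.24750404] [[ 3.64271060e-01 -7.08500662e-04 -9.31292700e-01]
 [ 9.31291345e-01 -1.59091112e-03  3.64271740e-01]
 [-1.73969068e-03 -9.99998484e-01  8.02976540e-05]] 0.08539968363642941
top {'intrinsics': array([[443.06542612,   0.        , 320.32908242],
       [  0.        , 443.06542612, 241.82803186],
       [  0.        ,   0.        ,   1.        ]]), 'k1': -0.01959725605176167, 'cam_to_world': array([[ 6.36202881e-02, -9.77187097e-01,  2.02627334e-01,
         2.04251266e-01],
       [-9.97973892e-01, -6.24487591e-02,  1.21763674e-02,
         1.48275115e-02],
       [ 7.55236422e-04, -2.02991453e-01, -9.79180218e-01,
         9.12432777e-01],
       [ 0.00000000e+00,  0.00000000e+00,  0.00000000e+00,
         1.00000000e+00]])}
scene {'intrinsics': array([[586.88515185,   0.        , 321.90404951],
       [  0.        , 586.88515185, 239.8530644 ],
       [  0.        ,   0.        ,   1.        ]]), 'k1': -0.1776362944129629, 'cam_to_world': array([[ 0.54997554,  0.60506727, -0.57569132,  1.00599415],
       [ 0.83511277, -0.38961574,  0.38831204, -0.42016212],
       [ 0.01065651, -0.6943293 , -0.71957853,  0.82065607],
       [ 0.        ,  0.        ,  0.        ,  1.        ]])}
```

View pics/top0.png

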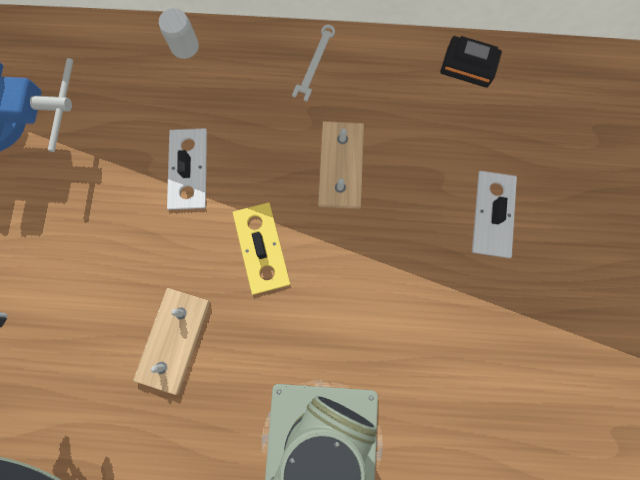

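View pics/scene0.png

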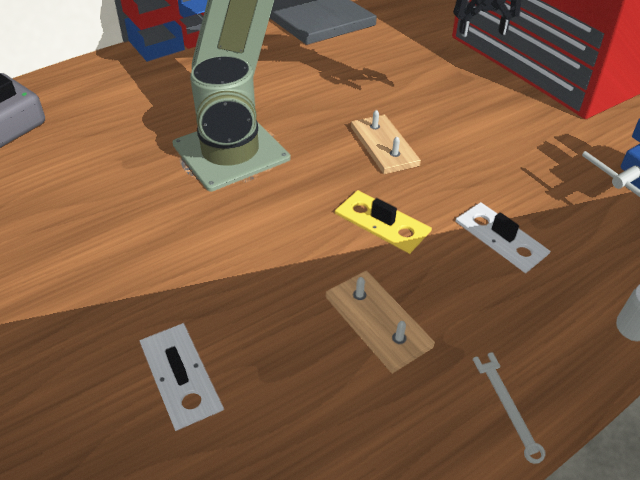

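The top picture shows the two-hole aluminium template at about (187,170), the one-hole one at (495,214) and a yellow look-alike at (261,249). The stands are at (341,165) and (173,342). Image right is the robot's right, so the stand I want is the one at (341,165).

```bash
python3 - <<'E'
import cv2
im=cv2.imread("pics/top0.png")
a=im[120:220,150:225]; b=im[112:217,305:380]
a=cv2.resize(a,None,fx=5,fy=5,interpolation=cv2.INTER_CUBIC);b=cv2.resize(b,None,fx=5,fy=5,interpolation=cv2.INTER_CUBIC)
c=cv2.hconcat([a[:500],b[:500]]);cv2.imwrite("pics/crop0.png",c)
E
```

```text
(no output)
```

View pics/crop0.png

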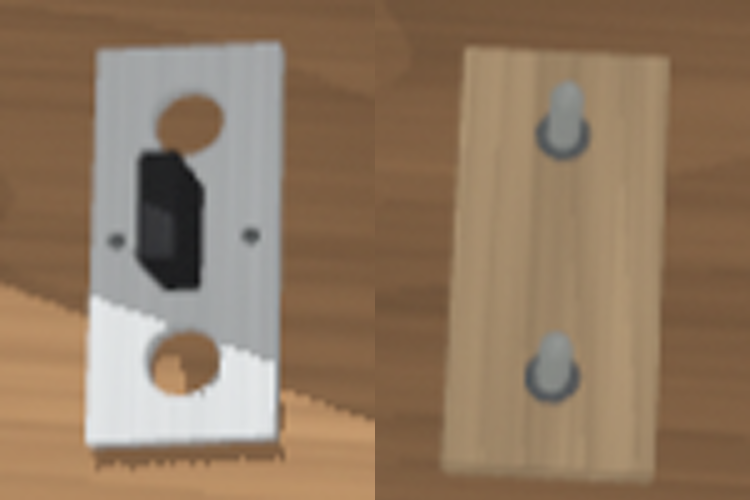

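```bash
cat > h.py <<'E'
import numpy as np, cv2
from station import monitor, imaging, workorder, bot
def proj2world(p,uv,z):
    K=p['intrinsics'];k=p['k1'];T=p['cam_to_world']
    out=[]
    for u,v in uv:
        q=cv2.undistortPoints(np.array([[[u,v]]],float),K,np.array([k,0,0,0.]))[0,0]
        d=T[:3,:3]@np.array([q[0],q[1],1]); s=(z-T[2,3])/d[2]; out.append((T[:3,3]+s*d))
    return np.array(out)
def w2p(p,X):
    T=np.linalg.inv(p['cam_to_world']); c=(T[:3,:3]@np.array(X).T).T+T[:3,3]
    return cv2.projectPoints(c,np.zeros(3),np.zeros(3),p['intrinsics'],np.array([p['k1'],0,0,0.]))[0][:,0]
E
python3 - <<'E'
from h import *
p=imaging.camera_params("top")
def sh(n,c,ox,oy,z):
    uv=[((x+.5)/5-.5+ox,(y+.5)/5-.5+oy) for x,y in c]; w=proj2world(p,uv,z)
    print(n,w[:,:2].round(4).tolist(),'mean',w.mean(0).round(4), 'len',np.linalg.norm(np.diff(w,axis=0),axis=1).round(4))
    if len(w)==2: d=w[0]-w[1]; print('ang',np.degrees(np.arctan2(d[1],d[0])))
    else:
        d=(w[0]+w[1]-w[2]-w[3]); print('ang',np.degrees(np.arctan2(d[1],d[0])))
sh('tmpl',[(97,50),(282,43),(277,437),(87,443)],150,120,.008)
sh('tholes',[(190,124),(184,362)],150,120,.008)
sh('stand',[(90,47),(294,57),(278,472),(67,463)],305,112,.018)
sh('collars',[(188,133),(177,376)],305,112,.018)
sp=imaging.camera_params("scene")
o=monitor.get_obs();print(o['tcp_pos'])
w=proj2world(p,[(495,214)],.008);print(w)
E
python3 - <<'E'
import cv2
im=cv2.imread("pics/scene0.png")
a=im[260:380,320:440]; b=im[195:280,450:560]
cv2.imwrite("pics/crop1.png",cv2.hconcat([cv2.resize(a,(400,400),interpolation=2),cv2.resize(b,(400,309),interpolation=2) if 0 else cv2.copyMakeBorder(cv2.resize(b,(400,309),interpolation=2),0,91,0,0,0)]))
E
```

```text
tmpl [[0.6227, 0.3756], [0.631, 0.2942], [0.4511, 0.2751], [0.4434, 0.3555]] mean [0.537  0.3251 0.008 ] len [0.0818 0.1808 0.0808]
ang 6.232082320612782
tholes [[0.5903, 0.33], [0.4817, 0.3188]] mean [0.536  0.3244 0.008 ] len [0.1092]
ang 5.892590601521683
stand [[0.6592, 0.0382], [0.6602, -0.0512], [0.4713, -0.0526], [0.4695, 0.036]] mean [ 0.565  -0.0074  0.018 ] len [0.0893 0.1889 0.0886]
ang 0.5560748492677803
collars [[0.6215, -0.0068], [0.5107, -0.008]] mean [ 0.5661 -0.0074  0.018 ] len [0.1108]
ang 0.6444722077999658
[0.20927728 0.53512649 0.2475725 ]
[[ 0.47513985 -0.33957476  0.008     ]]
```

View pics/crop1.png

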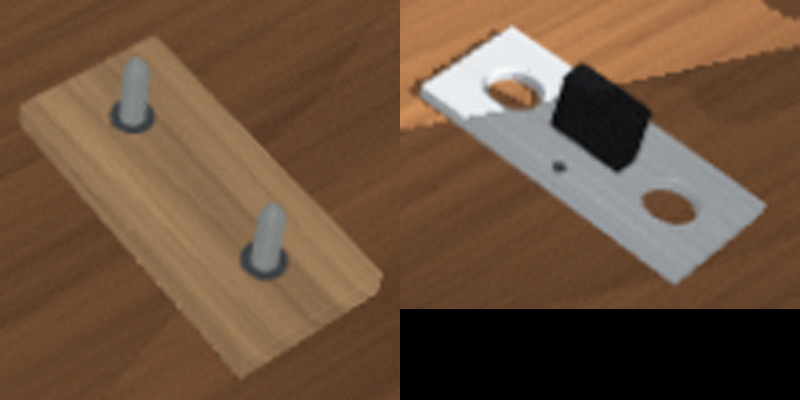

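```bash
python3 - <<'E'
from h import *
p=imaging.camera_params("scene")
for n,uv,z in (('collars',[(399.5,338.3),(359.6,295.1)],.018),('holes',[(524,252),(481.3,220)],.008)):
    w=proj2world(p,uv,z);d=w[0]-w[1];print(n,w.round(4).tolist(),w.mean(0).round(4),np.linalg.norm(d),np.degrees(np.arctan2(d[1],d[0])))
E
```

```text
collars [[0.6217, -0.0035, 0.018], [0.5116, -0.0054, 0.018]] [ 0.5666 -0.0045  0.018 ] 0.1101899789267088 0.9895560757609999
holes [[0.5953, 0.3298, 0.008], [0.484, 0.3207, 0.008]] [0.5396 0.3252 0.008 ] 0.11160210425774354 4.657038565013755
```

>>> arm_command([
  [[30, -19, 0, 5.5], [32, -20, 0, 5.5], [32, -20, 0, 5.5], [32, -20, 0, 5.5], [32, -20, 0, 5.4]],
], jaw=1)

```text
time_s: 0.52
tcp_pos: [0.3684, 0.4353, 0.2479]
eef_rot: [[-0.11, -0.001, -0.994], [0.994, -0.001, -0.11], [-0.0, -1.0, 0.001]]
force: [-0.1, -0.3, 0.1]
gripper_width: 0.0853
```

>>> arm_command([
  [[34, -22, 0, 0], [34, -22, -10, 0], [34, -22, -30, 0], [34, -22, -38, 0], [33, -22, -30, 0]],
])

```text
time_s: 0.93
tcp_pos: [0.5175, 0.3381, 0.1584]
eef_rot: [[-0.105, -0.001, -0.994], [0.994, -0.0, -0.105], [0.0, -1.0, 0.001]]
force: [0.4, 1.4, 0.6]
gripper_width: 0.0854
```

```bash
python3 - <<'E'
from h import *
o=monitor.get_obs();p=imaging.camera_params("wrist");im=imaging.capture("wrist")
cv2.imwrite("pics/w1.png",im[:,:,::-1]);print(o['tcp_pos'],o['eef_rot'],p)
np.save("pics/w1.npy",p,allow_pickle=True)
E
```

```text
[0.51746043 0.33812585 0.15836859] [[-1.04864031e-01 -7.28707318e-04 -9.94486302e-01]
 [ 9.94486566e-01 -4.94213520e-07 -1.04864058e-01]
 [ 7.59237181e-05 -9.99999734e-01  7.24741463e-04]] {'intrinsics': array([[341.11186233,   0.        , 318.81260902],
       [  0.        , 341.11186233, 236.66209472],
       [  0.        ,   0.        ,   1.        ]]), 'k1': -0.05543175812849075, 'cam_to_world': array([[-1.04122027e-01,  9.56787398e-01,  2.71507786e-01,
         4.49421350e-01],
       [ 9.94564448e-01,  1.00277563e-01,  2.80351376e-02,
         3.30589028e-01],
       [-4.02472697e-04,  2.72951066e-01, -9.62027834e-01,
         2.84263368e-01],
       [ 0.00000000e+00,  0.00000000e+00,  0.00000000e+00,
         1.00000000e+00]])}
```

View pics/w1.png

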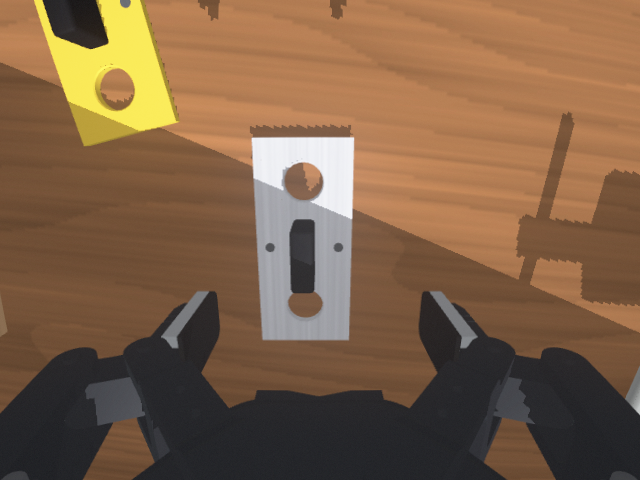

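```bash
python3 - <<'E'
from h import *
p=np.load("pics/w1.npy",allow_pickle=True).item()
w=proj2world(p,[(252.5,138),(353.5,137),(349,340),(262.5,340)],.008);d=w[2]+w[3]-w[0]-w[1];print(w.round(4).tolist(),w.mean(0),np.degrees(np.arctan2(d[1],d[0])),np.linalg.norm(d)/2)
w=proj2world(p,[(270,247),(338,247)],.008);print(w.round(4).tolist(),w.mean(0))
print(monitor.get_obs()['tcp_pos'],imaging.camera_params("wrist")['cam_to_world'][:3,3])
E
```

```text
[[0.4529, 0.2786, 0.008], [0.4441, 0.3572, 0.008], [0.6235, 0.3768, 0.008], [0.632, 0.2971, 0.008]] [0.53811012 0.32741952 0.008     ] 6.063282697492007 0.1802222801761474
[[0.5408, 0.2983, 0.008], [0.5348, 0.3558, 0.008]] [0.53778537 0.32705654 0.008     ]
[0.52019333 0.3333141  0.15267713] [0.45255758 0.32688199 0.27882865]
```

>>> arm_command([
  [[0, 0, 0, 0], [0, 0, 0, 0], [0, 0, 0, 0], [0, 0, 0, 0], [0, 0, 0, 0]],
])

```text
time_s: 1.4
tcp_pos: [0.5162, 0.3406, 0.1613]
eef_rot: [[-0.107, 0.002, -0.994], [0.994, 0.001, -0.107], [0.001, -1.0, -0.002]]
force: [1.1, 0.6, 0.7]
gripper_width: 0.0858
```

>>> arm_command([
  [[6, -4, -10, 0], [6, -4, -15, 0], [5, -3, -15, -0.2], [5, -3, -15, 0], [0, 0, -5, 0]],
])

```text
time_s: 1.82
tcp_pos: [0.5383, 0.3244, 0.0974]
eef_rot: [[-0.102, -0.003, -0.995], [0.995, -0.002, -0.102], [-0.002, -1.0, 0.003]]
force: [-0.1, -0.3, -0.0]
gripper_width: 0.0857
```

>>> arm_command([
  [[0, 0, 0, 0], [0, 0, 0, 0], [0, 0, 0, 0], [0, 0, 0, 0], [0, 0, 0, 0]],
])

```text
time_s: 2.23
tcp_pos: [0.5389, 0.3258, 0.1008]
eef_rot: [[-0.102, 0.001, -0.995], [0.995, 0.001, -0.102], [0.001, -1.0, -0.002]]
force: [-0.7, -0.0, -0.5]
gripper_width: 0.0856
```

```bash
python3 - <<'E'
from h import *
o=monitor.get_obs();p=imaging.camera_params("wrist");im=imaging.capture("wrist")
cv2.imwrite("pics/w2.png",im[:,:,::-1]);print(o['tcp_pos'],o['eef_rot'][:2,0],o['dq'].round(3))
np.save("pics/w2.npy",p,allow_pickle=True)
E
```

```text
[0.5388766  0.32582073 0.10083441] [-0.10213327  0.99477039] [-0.003  0.002  0.005 -0.     0.001  0.   ]
```

View pics/w2.png

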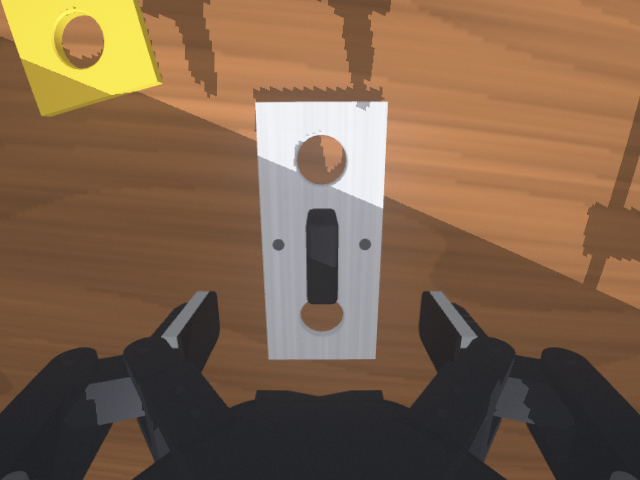

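The template sits between the jaws (corners about (257,102), (387,101), (376,359), (268,359)), and the grip at column 322 is centred. I'll descend from here.

```bash
python3 - <<'E'
from h import *
p=np.load("pics/w2.npy",allow_pickle=True).item()
w=proj2world(p,[(257,102),(387,101),(376,359),(268.5,359)],.008);d=w[2]+w[3]-w[0]-w[1];print(w.mean(0),np.degrees(np.arctan2(d[1],d[0])),np.linalg.norm(d)/2)
E
```

```text
[0.53773015 0.32754238 0.008     ] 6.028119370933134 0.18041923986984335
```

>>> arm_command([
  [[0, 0, -15, 0], [0, 0, -18, 0], [0, 0, -18, 0], [0, 0, -12, 0], [0, 0, -5, 0]],
])

```text
time_s: 2.7
tcp_pos: [0.5377, 0.325, 0.0302]
eef_rot: [[-0.102, -0.003, -0.995], [0.995, -0.001, -0.102], [-0.001, -1.0, 0.003]]
force: [0.2, 0.0, -0.6]
gripper_width: 0.0857
```

>>> arm_command([
  [[0, 0, 0, 0], [0, 0, 0, 0], [0, 0, 0, 0], [0, 0, 0, 0], [0, 0, 0, 0]],
])

```text
time_s: 3.12
tcp_pos: [0.5391, 0.3257, 0.0328]
eef_rot: [[-0.102, 0.001, -0.995], [0.995, 0.001, -0.102], [0.001, -1.0, -0.002]]
force: [1.1, -0.4, 1.6]
gripper_width: 0.0857
```

>>> arm_command([
  [[0, 0, 0, 0], [0, 0, 0, 0], [0, 0, 0, 0], [0, 0, 0, 0], [0, 0, 0, 0]],
], jaw=-1, squeeze=60)

```text
time_s: 3.53
tcp_pos: [0.5387, 0.3254, 0.0319]
eef_rot: [[-0.102, 0.0, -0.995], [0.995, 0.0, -0.102], [0.0, -1.0, -0.0]]
force: [-0.5, 0.0, 0.4]
gripper_width: 0.0259
```

>>> arm_command([
  [[0, 0, 0, 0], [0, 0, 0, 0], [0, 0, 0, 0], [0, 0, 0, 0], [0, 0, 0, 0]],
])

```text
time_s: 3.95
tcp_pos: [0.5389, 0.3257, 0.0322]
eef_rot: [[-0.102, 0.001, -0.995], [0.995, 0.001, -0.102], [0.001, -1.0, -0.001]]
force: [-0.1, 2.1, 3.0]
gripper_width: 0.0175
```

The gripper has stopped at 17.5 mm, about the grip's 18 mm. Next is the lift.

>>> arm_command([
  [[0, 0, 10, 0], [0, 0, 20, 0], [0, 0, 25, 0], [0, 0, 25, 0], [0, 0, 20, 0]],
])

```text
time_s: 4.37
tcp_pos: [0.5384, 0.3249, 0.1332]
eef_rot: [[-0.102, -0.001, -0.995], [0.995, -0.001, -0.102], [-0.001, -1.0, 0.001]]
force: [0.2, 0.4, -2.9]
gripper_width: 0.0172
```

>>> arm_command([
  [[0, -10, 5, 0], [3, -20, 0, -1], [3, -25, 0, -1], [3, -25, 0, -1], [3, -25, 0, -1]],
])

```text
time_s: 4.78
tcp_pos: [0.5493, 0.2181, 0.1355]
eef_rot: [[-0.032, -0.003, -0.999], [0.999, -0.002, -0.032], [-0.002, -1.0, 0.003]]
force: [-0.6, 0.1, -4.0]
gripper_width: 0.0173
```

>>> arm_command([
  [[3, -25, 0, -0.5], [3, -25, 0, -0.5], [3, -25, 0, -0.2], [3, -25, 0, 0], [3, -25, 0, 0]],
])

```text
time_s: 5.2
tcp_pos: [0.5641, 0.0931, 0.1355]
eef_rot: [[-0.011, -0.004, -1.0], [1.0, -0.001, -0.011], [-0.001, -1.0, 0.004]]
force: [-0.2, 1.0, -3.8]
gripper_width: 0.0177
```

>>> arm_command([
  [[0, -25, 0, 0], [0, -25, 0, 0], [0, -20, 0, 0], [0, -10, 0, 0], [0, -5, 0, 0]],
])

```text
time_s: 5.62
tcp_pos: [0.5644, 0.0086, 0.1359]
eef_rot: [[-0.009, -0.003, -1.0], [1.0, -0.0, -0.009], [-0.0, -1.0, 0.003]]
force: [-0.6, 0.5, -4.0]
gripper_width: 0.0168
```

>>> arm_command([
  [[0, 0, 0, 0], [0, 0, 0, 0], [0, 0, 0, 0], [0, 0, 0, 0], [0, 0, 0, 0]],
])

```text
time_s: 6.03
tcp_pos: [0.5656, 0.0113, 0.1369]
eef_rot: [[-0.012, -0.0, -1.0], [1.0, 0.0, -0.012], [0.0, -1.0, 0.0]]
force: [-0.1, 0.4, -3.4]
gripper_width: 0.0171
```

```bash
python3 - <<'E'
from h import *
o=monitor.get_obs();p=imaging.camera_params("wrist");im=imaging.capture("wrist")
cv2.imwrite("pics/w3.png",im[:,:,::-1]);print(o['tcp_pos'],o['eef_rot'],o['dq'].round(3))
np.save("pics/w3.npy",p,allow_pickle=True)
im=imaging.capture("scene");cv2.imwrite("pics/s3.png",im[:,:,::-1])
im=imaging.capture("top");cv2.imwrite("pics/t3.png",im[:,:,::-1])
E
```

```text
[0.56562579 0.01128031 0.13685926] [[-1.24555801e-02 -1.20274039e-04 -9.99922419e-01]
 [ 9.99922400e-01  2.27102792e-04 -1.24556072e-02]
 [ 2.28583260e-04 -9.99999967e-01  1.17436009e-04]] [-0.003 -0.001 -0.002 -0.001  0.001 -0.001]
```

View pics/w3.png

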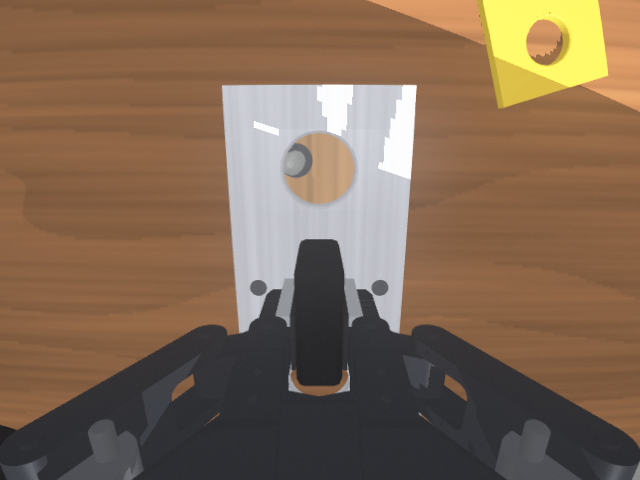

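View pics/s3.png

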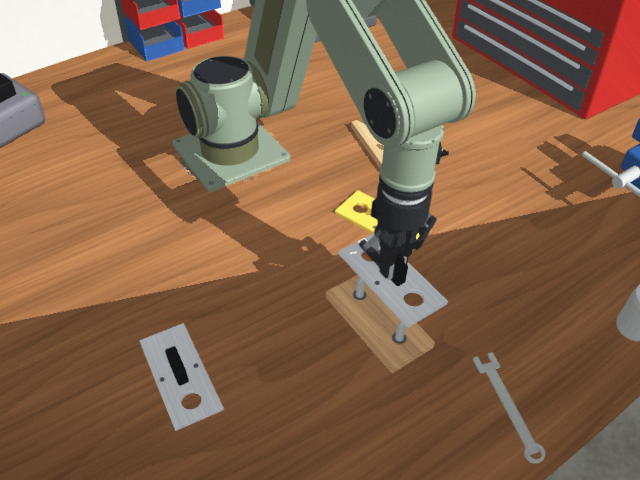

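```bash
python3 - <<'E'
import cv2
im=cv2.imread("pics/w3.png")
cv2.imwrite("pics/c3.png",cv2.resize(im[120:220,265:375],(770,700)[0:1]+(700,) if 0 else (660,600),interpolation=2))
E
```

```text
(no output)
```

View pics/c3.png

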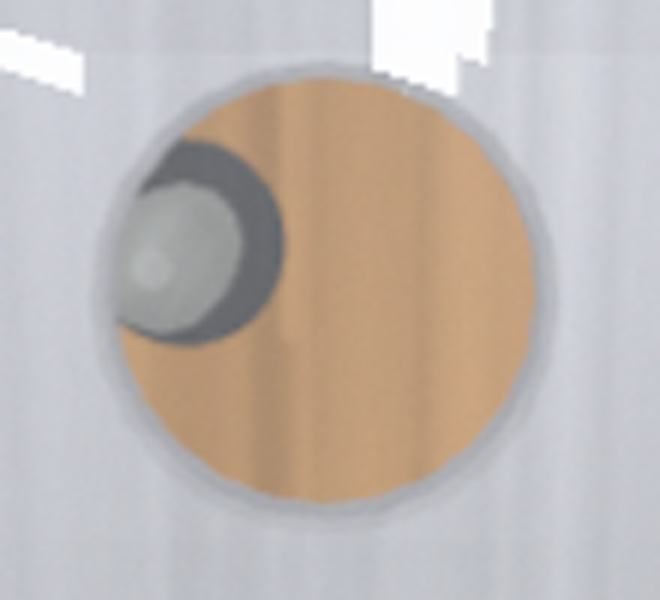

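```bash
python3 - <<'E'
from h import *
p=np.load("pics/w3.npy",allow_pickle=True).item()
zt=.113
w=proj2world(p,[(223,86),(415.5,85.5),(258,288),(380,288)],zt);print(w.round(4).tolist());print('mid edge',(w[0]+w[1])/2,'holes mid',(w[2]+w[3])/2,np.linalg.norm(w[0]-w[1]))
w=proj2world(p,[(319,168)],zt);print('hole',w)
print('post tip',proj2world(p,[(297,160)],.06))
E
```

```text
[[0.4758, -0.0295, 0.113], [0.4747, 0.0496, 0.113], [0.5656, -0.0182, 0.113], [0.5649, 0.0402, 0.113]]
mid edge [0.47525055 0.01002055 0.113     ] holes mid [0.56525606 0.01098992 0.113     ] 0.07911950391728295
hole [[0.50886389 0.01032248 0.113     ]]
post tip [[ 0.50854894 -0.00247954  0.06      ]]
```

```bash
python3 - <<'E'
from h import *
p=np.load("pics/w3.npy",allow_pickle=True).item()
print('tip',proj2world(p,[(265+151.5/6-.5,120+268/6-.5)],.063),'collar',proj2world(p,[(265+184/6-.5,120+243/6-.5)],.019))
im=cv2.imread("pics/s3.png");cv2.imwrite("pics/c4.png",cv2.resize(im[235:380,320:455],None,fx=4,fy=4,interpolation=2))
E
```

```text
tip [[ 0.51077778 -0.00647747  0.063     ]] collar [[ 0.51086705 -0.00631699  0.019     ]]
```

View pics/c4.png

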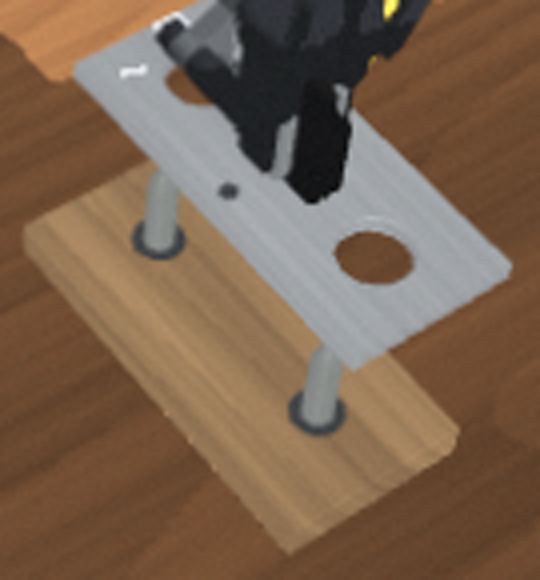

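>>> arm_command([
  [[0, -3, 0, 0], [0.5, -5, 0, 0], [0, -5, 0, 0], [0, -3, 0, 0], [0, -1, 0, 0]],
])

```text
time_s: 6.6
tcp_pos: [0.5662, -0.0074, 0.1369]
eef_rot: [[-0.01, -0.0, -1.0], [1.0, -0.0, -0.01], [-0.0, -1.0, 0.0]]
force: [-0.4, 0.5, -3.4]
gripper_width: 0.0172
```

>>> arm_command([
  [[0, 0, -5, 0], [0, 0, -8, 0], [0, 0, -8, 0], [0, 0, -6, 0], [0, 0, -3, 0]],
])

```text
time_s: 7.02
tcp_pos: [0.5653, -0.0064, 0.1052]
eef_rot: [[-0.011, -0.003, -1.0], [1.0, 0.0, -0.011], [0.0, -1.0, 0.003]]
force: [-0.1, 0.5, -4.2]
gripper_width: 0.0172
```

>>> arm_command([
  [[0, 0, 0, 0], [0, 0, 0, 0], [0, 0, 0, 0], [0, 0, 0, 0], [0, 0, 0, 0]],
])

```text
time_s: 7.43
tcp_pos: [0.5664, -0.0065, 0.1073]
eef_rot: [[-0.011, 0.001, -1.0], [1.0, 0.0, -0.011], [0.0, -1.0, -0.001]]
force: [0.1, 0.1, -3.0]
gripper_width: 0.0171
```

```bash
python3 - <<'E'
from h import *
o=monitor.get_obs();p=imaging.camera_params("wrist");im=imaging.capture("wrist")
cv2.imwrite("pics/w5.png",im[:,:,::-1]);print(o['tcp_pos'],o['eef_rot'][:,0],o['dq'].round(3))
np.save("pics/w5.npy",p,allow_pickle=True)
im2=imaging.capture("scene")
a=cv2.resize(im[110:235,255:385,::-1],(400,400),interpolation=2);b=cv2.resize(im2[235:375,320:460,::-1],(400,400),interpolation=2)
cv2.imwrite("pics/c5.png",cv2.hconcat([a,b]))
E
```

```text
[ 0.5664287  -0.00654238  0.10729578] [-1.12921668e-02  9.99936240e-01  4.47565073e-05] [ 0.     0.001  0.002 -0.001 -0.001  0.   ]
```

View pics/c5.png

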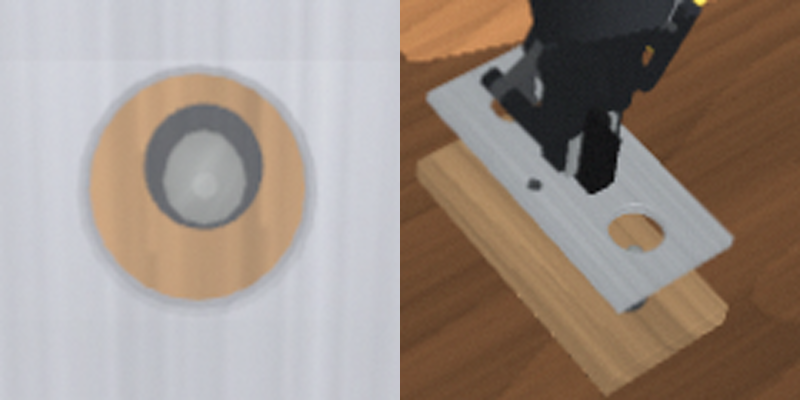

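In the wrist crop, the near post is centred in its hole. In the scene crop, the far post's tip shows under the other hole. I'll lower it now.

>>> arm_command([
  [[0, 0, -5, 0], [0, 0, -8, 0], [0, 0, -8, 0], [0, 0, -8, 0], [0, 0, -4, 0]],
])

```text
time_s: 7.95
tcp_pos: [0.5652, -0.0066, 0.072]
eef_rot: [[-0.011, -0.003, -1.0], [1.0, 0.0, -0.011], [0.0, -1.0, 0.003]]
force: [-0.4, 0.8, -3.4]
gripper_width: 0.0173
```

>>> arm_command([
  [[0, 0, -4, 0], [0, 0, -4, 0], [0, 0, -4, 0], [0, 0, -3, 0], [0, 0, 0, 0]],
])

```text
time_s: 8.37
tcp_pos: [0.5658, -0.0066, 0.0583]
eef_rot: [[-0.011, -0.001, -1.0], [1.0, 0.0, -0.011], [0.0, -1.0, 0.001]]
force: [0.8, 0.2, -2.8]
gripper_width: 0.0172
```

>>> arm_command([
  [[0, 0, 0, 0], [0, 0, 0, 0], [0, 0, 0, 0], [0, 0, 0, 0], [0, 0, 0, 0]],
])

```text
time_s: 8.78
tcp_pos: [0.5663, -0.0066, 0.0591]
eef_rot: [[-0.011, 0.0, -1.0], [1.0, 0.0, -0.011], [0.0, -1.0, -0.0]]
force: [0.6, -0.4, -2.9]
gripper_width: 0.0173
```

>>> arm_command([
  [[0, 0, -2, 0], [0, 0, -2, 0], [0, 0, -2, 0], [0, 0, -1, 0], [0, 0, 0, 0]],
])

```text
time_s: 9.2
tcp_pos: [0.5659, -0.0066, 0.0515]
eef_rot: [[-0.011, -0.001, -1.0], [1.0, 0.0, -0.011], [0.0, -1.0, 0.001]]
force: [0.2, 1.2, -3.7]
gripper_width: 0.0173
```

>>> arm_command([
  [[0, 0, -1, 0], [0, 0, -0.5, 0], [0, 0, 0, 0], [0, 0, 0, 0], [0, 0, 0, 0]],
])

```text
time_s: 9.62
tcp_pos: [0.5662, -0.0066, 0.0504]
eef_rot: [[-0.011, 0.0, -1.0], [1.0, 0.0, -0.011], [0.0, -1.0, -0.0]]
force: [-0.6, 1.4, -3.5]
gripper_width: 0.017
```

>>> arm_command([
  [[0, 0, -0.5, 0], [0, 0, 0, 0], [0, 0, 0, 0], [0, 0, 0, 0], [0, 0, 0, 0]],
])

```text
time_s: 10.03
tcp_pos: [0.5663, -0.0066, 0.0502]
eef_rot: [[-0.011, 0.0, -1.0], [1.0, 0.0, -0.011], [0.0, -1.0, -0.0]]
force: [-1.2, -0.5, 0.7]
gripper_width: 0.0175
```

The vertical force rose from -3.5 N to +0.7 N, so the template is resting on the foot. I'll check the pictures before letting go.

```bash
cat > v.py <<'E'
from h import *
import sys
n=sys.argv[1]
o=monitor.get_obs();im=imaging.capture("wrist");im2=imaging.capture("scene");im3=imaging.capture("top")
a=cv2.resize(im[:,:,::-1],(400,300));b=cv2.resize(im2[235:385,310:460,::-1],(400,400),interpolation=2)
cv2.imwrite(f"pics/{n}.png",cv2.hconcat([cv2.copyMakeBorder(a,0,100,0,0,0),b]));cv2.imwrite(f"pics/{n}t.png",im3[:,:,::-1])
print(o['time_s'],o['tcp_pos'],o['force'],o['gripper_width'])
E
python3 v.py v6
```

```text
10.0333 [ 0.56631154 -0.00660393  0.05018643] [-1.23875015 -0.54257461  0.66548377] 0.017525720901173745
```

View pics/v6.png

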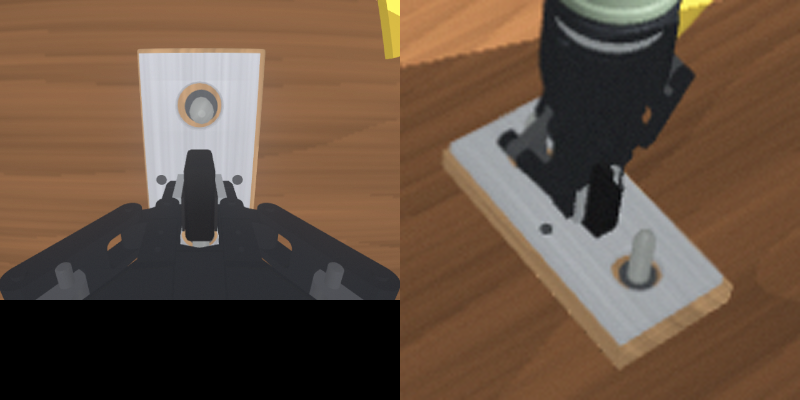

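The plate lies flat on the foot with a post up through each hole. I'll release and retreat straight up.

>>> arm_command([
  [[0, 0, 0, 0], [0, 0, 0, 0], [0, 0, 0, 0], [0, 0, 0, 0], [0, 0, 0, 0]],
], jaw=1)

```text
time_s: 10.6
tcp_pos: [0.5663, -0.0066, 0.0499]
eef_rot: [[-0.011, 0.0, -1.0], [1.0, 0.0, -0.011], [0.0, -1.0, -0.0]]
force: [-0.4, -1.3, 0.3]
gripper_width: 0.0765
```

>>> arm_command([
  [[0, 0, 0, 0], [0, 0, 0, 0], [0, 0, 0, 0], [0, 0, 0, 0], [0, 0, 0, 0]],
])

```text
time_s: 11.02
tcp_pos: [0.5662, -0.0066, 0.0499]
eef_rot: [[-0.011, -0.0, -1.0], [1.0, 0.0, -0.011], [0.0, -1.0, 0.0]]
force: [-0.4, 0.1, -0.0]
gripper_width: 0.0853
```

>>> arm_command([
  [[0, 0, 5, 0], [0, 0, 10, 0], [0, 0, 20, 0], [0, 0, 25, 0], [0, 0, 25, 0]],
])

```text
time_s: 11.43
tcp_pos: [0.5659, -0.0066, 0.1364]
eef_rot: [[-0.011, -0.0, -1.0], [1.0, 0.0, -0.011], [0.0, -1.0, 0.0]]
force: [0.8, 0.5, -0.4]
gripper_width: 0.0849
```

>>> arm_command([
  [[0, 0, 20, 0], [0, 0, 15, 0], [0, 0, 5, 0], [0, 0, 0, 0], [0, 0, 0, 0]],
])

```text
time_s: 11.85
tcp_pos: [0.5658, -0.0066, 0.1748]
eef_rot: [[-0.011, -0.0, -1.0], [1.0, 0.0, -0.011], [0.0, -1.0, 0.0]]
force: [0.1, -0.3, -0.6]
gripper_width: 0.0854
```

>>> arm_command([
  [[0, 0, 0, 0], [0, 0, 0, 0], [0, 0, 0, 0], [0, 0, 0, 0], [0, 0, 0, 0]],
])

```text
time_s: 12.27
tcp_pos: [0.566, -0.0066, 0.1744]
eef_rot: [[-0.011, -0.001, -1.0], [1.0, 0.0, -0.011], [0.0, -1.0, 0.001]]
force: [-0.5, -0.3, -1.1]
gripper_width: 0.085
```

```bash
python3 v.py v7
```

```text
12.2667 [ 0.56601238 -0.0065717   0.17439392] [-0.48318302 -0.29260734 -1.12175276] 0.08502850456494358
```

View pics/v7.png

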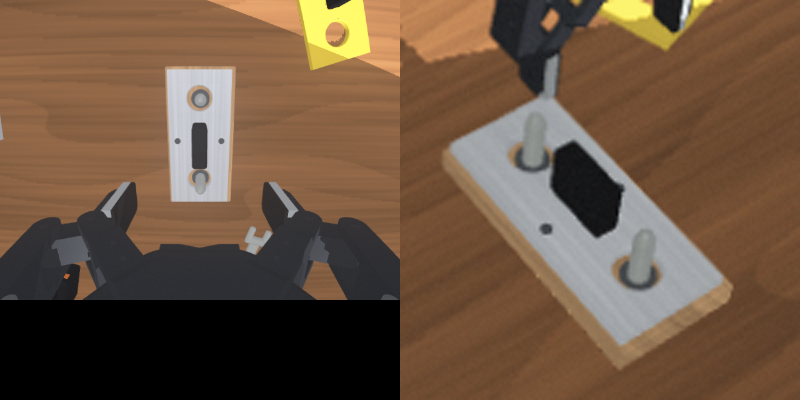

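View pics/v7t.png

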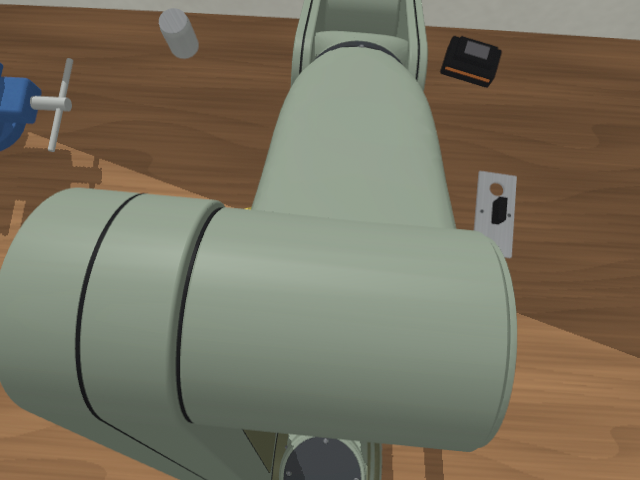

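The template lies flat on the foot with both posts through its holes. The gripper is open and about 0.1 m clear, and the one-hole template is still at (495,214). I'll hand the job in.

```bash
python3 -c "
from station import workorder
print(workorder.sign_off())"
```

```text
the job is handed in; nothing more can be done
None
```

I hung the two-hole aluminium template on the right-hand stand, with one post through each hole. I held it by its grip until it rested on the foot, then let go. I handed the job in at about 12 s of the allowed 51 s; `sign_off` reports no verdict.

- **Seating:** the vertical wrist force went from about -3.5 N to +0.7 N as the plate touched down. The tool was then within about 1 mm of my estimate of the stand's middle and in line to within about 1°.
- **After release:** the wrist and scene pictures show the plate flat on the foot with a post through each hole. The open gripper is clear of it.
- **One-hole template:** it is unmoved, at the same place in the top picture as at the start. The arm hid the stand in that view, so the seating check rests on the other two cameras.
- **Disagreements:** the top and scene cameras differed by about 3 mm on the stand and on the template. I settled the stand's position with a wrist picture before lowering. One early approach move was cut short by the joint-speed limit, and I corrected it before the grasp.

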